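# Clamp a specimen bar in the screw hold-down clamp

### The job

Push the aluminium bar along the clamp's channel until it meets the end stop, without ramming it, then turn the orange handle clockwise until the pad meets the bar and snug it by feel to about 15 N on the bar, never beyond 25 N. Let go of everything and leave the jar, the weight and the small cup beside the clamp as they stand.

Things in the scene. Friction and masses are not known exactly. Their poses are not given: they have to be found in the camera images.
- clamp: screw clamp fixed to the worktop. Origin on the worktop under the screw axis, z up, +x along the channel from open mouth to end stop. Steel base x -105..95, y +-48 mm, top at z = 15. Two rails (x -100..30, tops z = 23) leave a 43 mm wide channel, bar in it. A blue C-frame (column x 55..91; arm 36 wide, 48 round the screw) reaches over the channel to x = -24; top z = 103 mm
- end_stop: steel block across the channel, 12 (x) x 60 x 26 mm, fixed to the clamp; origin: centre of its underside, at x = +46, z = 15 mm of the clamp; its face towards the mouth lies at x = +40 mm of the clamp
- clamp_head: the blue frame with spindle, pad and handle. Fixed origin on the screw axis at z = 15 mm, axes as the clamp's. Turning the handle lowers a sprung round pad (28 mm) by 5 mm per rad (quick thread, does not run back). The pad starts 4 to 11 mm above the bar's top, not measured: find it by feel. From contact on, its spring (6 N/mm) gives 30 N more on the bar per rad of turn
- handle: orange wing handle, 70 (its x) x 12 (y) x 28 mm, on an 11 mm stem atop the clamp, turns in place. Origin: bar centre on the screw axis, z = 135 mm. Clockwise from above lowers the pad. Takes 0.15 N m of dry friction plus 0.005 N m per N of pad force (0.225 at 15 N); stays where left. Held still, friction lets the moment read up to 0.15 either side of the load's. Needs 1.3 to 2.7 rad
- bar: aluminium bar 160 x 40 x 14 mm, 0.2 to 0.3 kg, loose on the base plate in the channel. Origin: centre of its underside, x along its length, +x to the stop. Starts 20 to 45 mm short of the stop, its near end out of the mouth. Home: its origin at x = -40 mm of the clamp, its near end 15 mm beyond the base plate's edge
- sample_jar: bystander: small white-capped sample jar, 44 mm wide, 60 mm high, loose; origin at the centre of its underside
- weight: bystander: pale grey calibration weight with a knob, 27 mm wide, 48 mm high, loose; origin at the centre of its underside
- weigh_cup: bystander: small clear weighing beaker, 46 mm wide, 42 mm high, loose; origin at the centre of its underside
Not all that is in view belongs to the job. There is more than one size of the bar; the job needs the larger.

How it is judged:
By the outcome, as a careful person would: the job done as asked, in the order asked, and still so for the second after the job is handed in, with the robot touching nothing.
It also fails if it takes over 61 s, if anything falls off the work surface, if the arm or the gripper's body presses on something with over 40 N, if the wrist force passes 120 N, or if a joint passes its speed limit or range.

### The arm

A 6-joint arm with a two-finger parallel gripper is mounted at the origin on a cart in front of the work surface, level with it; the furniture and walls round the work are solid. World frame = base frame: x ahead of the robot, y to its left, z up, the work surface at z = 0. Lengths are in mm, angles in degrees, forces in N, time in s.
With the tool pointing down it reaches from about 250 to 725 mm from the base axis. Payload 4 kg.
Tool frame: the origin (TCP) lies between the finger pads; the fingertips stand 25 mm ahead of it and the grasp point (between the pads) lies 6 mm ahead of it; z points along the fingers, y is the line along which they close (so a half turn about z gives the same grasp; the last joint's range is limited). The gripper opens to 85 mm and grips with 20 to 120 N. Pads are 22 mm wide; open, the fingers measure 114 mm over their backs; the gripper's body (76 mm by 85 mm) begins 54 mm behind the grasp point. The pads swing forward as they close: fully open they stand 13 mm farther back than shut.
Start: joints at [70.989, 13.785, 0.286, 76.501, 0, 90], TCP at [162.871, 472.729, 256.306] pointing down, gripper open.
Joint ranges: [-155.79, 155.79], [-60.16, 107.12], [-62.33, 73.08], [-114, 123.19], [-81.49, 82.49], [-180, 180]. Speed limits (degrees/s): [159.86, 159.86, 180, 180, 180, 180].

### API

Orientations are given as a 3x3 rotation matrix whose columns are the frame's x, y, z axes.
In Python, from bench import robot gives the robot as it stands.
- The arm moves only by the tool jog_arm, never from a script. Its argument "increments" is text: rows parted by semicolons, each of 5 numbers parted by spaces: the shift along the world's x, y, z in cm, then the turn about the world's z in rad, then the gripper's target within -1 to 1 (fully open at 1, half-way at 0, shut at -1). In form: tx ty tz twist jaw; .... A call has 1 to 20 rows; each row shifts and turns the commanded pose from where the row before left it; what a row does not reach is not made up. A row lasts 1/10 s, in which the tool goes at most 50 mm and 8.59 degrees, less where a joint would pass 70% of its speed; a pose out of reach is approached as far as the arm can. A call with a gripper value outside its range is refused whole. The fingers move at their own pace and stop on an object; the grip force is fixed at half the most. Time passes only in rows, so rows that do not move let the fingers close. It gives the time, the measured TCP pose, the force, the opening and the grip force at its end, in the units of the state.
- robot.read_state(): the state, without advancing time (a new reading comes with each control period).
- robot.read_camera(name): name is "scene" or "top" or "wrist"; returns a dict with "frame" (384x512x3 uint8, red, green, blue), "depth" (384x512 float32, mm along the optical axis (not along the pixel's ray), 0 where there is no reading), "camera_matrix" (3x3 intrinsics, pixels), "k1" (the pictures are not rectified: a ray, as slopes to the right and down, at radius r is drawn at 1 + k1 r^2 times it, then the intrinsics apply), "eye" and "rotation" of the camera in the world. Camera axes: x right, y down, z forward; pixel columns grow to the right and rows downward; lengths in mm; the calibration is good to about 2 mm. A picture is of the moment at which its call begins.
- robot.job_done(): hands the job in; it is judged then, once.
The state is a dict: "time_s": time; "joint_pos": joint angles; "joint_vel": joint speeds; "joint_torque": joint torques, N m; "tcp_pos": TCP position; "tool_rot": TCP orientation; "contact_force": force on the tool from outside, world axes, zero at the start; "torque": the same for the moment, N m; "finger_gap": finger opening in mm; "grasp_force": force on a finger pad.
Only numpy, scipy, OpenCV 4.12 (cv2) and the standard library are available. Lean on these libraries where they do the work, as an engineer would, in place of code of your own. Each camera call takes 0.05 s, during which the arm holds its last target. There are 200 camera calls.

## Working session

There is one attempt and no reset: what is moved stays moved. The work goes in short steps, Python scripts to look and compute and a tool call to move; the robot and the scene stay as the last step left them, time stands still between calls to the robot, and variables do not carry over. Pictures are saved under pics/ and viewed, at most 10 in all, crops included, and the job is handed in when it is done.

Besides the shell and the picture viewer there is one more tool, called after ">>>" in YAML: its name, and indented under it one key for each argument. jog_arm: Moves the arm, as the interface text tells. Its arguments: {"type":"object","properties":{"increments":{"type":"string"}},"required":["increments"]}

```bash
mkdir -p pics; ls; python3 - <<'E'
from bench import robot
import cv2,numpy as np
ims=[]
for n in ("scene","top"):
    c=robot.read_camera(n); np.savez(n+".npz",**c)
    print(n,c["camera_matrix"],c["k1"],c["eye"],c["rotation"])
    cv2.imwrite(f"pics/{n}0.png",c["frame"][...,::-1])
s=robot.read_state();print(s)
E
```

```text
pics
scene [[471.68446517   0.         253.23509717]
 [  0.         471.68446517 188.23459003]
 [  0.           0.           1.        ]] 0.004660619658743589 [-87.12964608 441.66814362 637.57886035] [[-0.50137167 -0.51043145  0.69863165]
 [-0.8651865   0.3040441  -0.39875996]
 [-0.00887521 -0.80437362 -0.5940575 ]]
top [[360.017902     0.         253.25332615]
 [  0.         360.017902   188.06850127]
 [  0.           0.           1.        ]] -0.11296985518352551 [362.69990202  66.6888611  928.97526147] [[-1.84325140e-02 -9.77908962e-01  2.08216964e-01]
 [-9.99830099e-01  1.80549872e-02 -3.71366709e-03]
 [-1.27726291e-04 -2.08250040e-01 -9.78075613e-01]]
{'time_s': 0.1, 'joint_pos': array([7.09882405e+01, 1.38291988e+01, 2.19648305e-01, 7.65007941e+01,
       2.07576213e-03, 8.99999999e+01]), 'joint_vel': array([-0.0885807 , -0.12307204,  0.15619566,  0.00807889,  0.01837747,
       -0.02875136]), 'joint_torque': array([ 6.37217511e-06, -3.73138046e+01,  2.53010076e+01,  1.08896455e-02,
       -4.12292331e-05,  9.32748236e-06]), 'tcp_pos': array([162.70003978, 472.23134177, 255.47855757]), 'tool_rot': array([[-9.45451713e-01,  3.25761602e-01, -6.61629910e-04],
       [ 3.25762272e-01,  9.45449983e-01, -1.80901973e-03],
       [ 3.62288210e-05, -1.92587487e-03, -9.99998145e-01]]), 'contact_force': array([ 0.48637442, -0.2741974 , -0.75818572]), 'torque': array([-0.0052735 ,  0.01908658, -0.00762909]), 'grasp_force': 0.0, 'finger_gap': 85.37676093503066}
```

View pics/scene0.png

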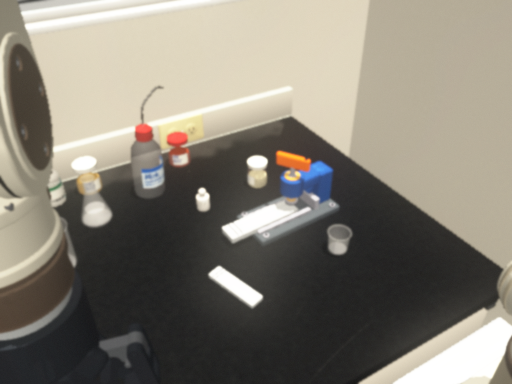

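View pics/top0.png

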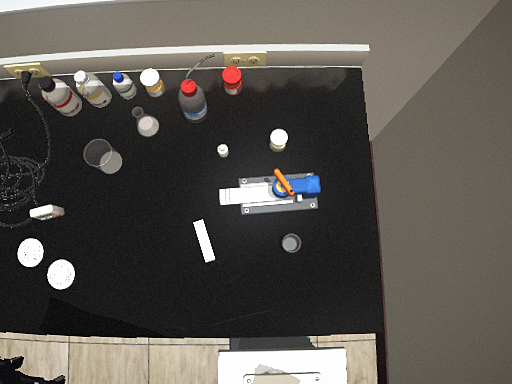

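The scene shows the clamp around (290,200), with the bar's near end at (232,235), the jar at (258,172), the weight at (203,200) and the cup at (339,238). In the top view the bar's near end is at (221,197), the handle at (284,181) and the blue frame at (305,187). The small decoy bar is at (204,240).

```bash
cat > h.py <<'E'
import numpy as np,cv2
def pts(c,px,z=None):
    """pixels (u,v) -> world, on plane z, or by depth if z is None"""
    px=np.atleast_2d(np.asarray(px,float)); K=c["camera_matrix"]
    d=(px-[K[0,2],K[1,2]])/K[0,0]; s=d.copy()
    for _ in range(8): s=d/(1+float(c["k1"])*(s**2).sum(1,keepdims=True))
    r=np.c_[s,np.ones(len(s))]@np.asarray(c["rotation"]).T; e=np.asarray(c["eye"])
    if z is None: t=c["depth"][px[:,1].astype(int),px[:,0].astype(int)][:,None]
    else: t=((z-e[2])/r[:,2])[:,None]
    return e+t*r
def px(m): return np.argwhere(m)[:,::-1]
def rect(P): 
    r=cv2.minAreaRect(P[:,:2].astype(np.float32)); return np.round(r[0],1),np.round(r[1],1),round(r[2],2)
E
python3 - <<'E'
from h import *
for n in("top","scene"):
    c=dict(np.load(n+".npz")); f=c["frame"].astype(int); hsv=cv2.cvtColor(c["frame"],cv2.COLOR_RGB2HSV)
    H,S,V=[hsv[...,i].astype(int) for i in range(3)]
    o=(H>5)&(H<18)&(S>190)&(V>150); b=(H>100)&(H<125)&(S>150)&(V>80)
    w=np.zeros_like(o); w[:]=(V>150)&(S<40)
    roi=np.zeros_like(o)
    if n=="top": roi[165:220,215:330]=1
    else: roi[150:260,215:345]=1
    P=pts(c,px(o&roi)); P=P[P[:,2]>140]; print(n,"handle",len(P),P.mean(0),rect(P))
    P=pts(c,px(b&roi)); Q=P[(P[:,2]>95)]; print("blue top",len(Q),rect(Q),np.median(Q[:,2]))
    A=pts(c,px(roi)); 
    for lo,hi in((24,35),(19,26),(10,20)):
        Q=A[(A[:,2]>lo)&(A[:,2]<hi)]; print(lo,hi,len(Q),rect(Q),np.median(Q[:,2]))
    Q=pts(c,px(w&roi)); Q=Q[(Q[:,2]>20)&(Q[:,2]<36)]; print("bar",rect(Q),np.median(Q[:,2]),Q[:,1].max())
    for nm,(u0,u1,v0,v1) in (dict(jar=(265,295,125,160),wt=(212,232,140,162),cup=(278,305,230,255)) if n=="top" else dict(jar=(240,275,150,192),wt=(190,215,185,215),cup=(322,358,220,260))).items():
        r=np.zeros_like(o);r[v0:v1,u0:u1]=1
        Q=pts(c,px(r));Q=Q[Q[:,2]>15];print(nm,np.median(Q,0),Q.min(0),Q.max(0))
E
python3 - <<'E'
import cv2
a=cv2.imread('pics/top0.png')[160:225,210:335];b=cv2.imread('pics/scene0.png')[145:255,215:345]
import numpy as np
a=cv2.resize(a,(780,406),interpolation=2);cv2.imwrite('pics/crop.png',a)
E
```

```text
top handle 70 [540.9954811   -1.36338514 156.92987992] (array([461.7,  15.8]), array([ 51.7, 216.5]), 76.21)
blue top 159 (array([488.1,  13.4]), array([ 93.5, 255.9]), 46.88) 97.01970645869358
24 35 870 (array([538.4,  30.9]), array([235.5,  55.1]), 89.5) 27.77793235950645
19 26 388 (array([541.7,  29.1]), array([ 83.7, 241.5]), 3.29) 22.25949006269468
10 20 1092 (array([541. ,  22.6]), array([ 96.3, 246.1]), 3.77) 13.931883138264539
bar (array([541.6,  30. ]), array([ 83.7, 239.7]), 3.29) 27.24224342450907 148.66678120471363
jar [674.3500057   -2.96846329  57.78115919] [362.69990202 -25.70858539  15.78381403] [702.61926182  66.6888611  928.97526147]
wt [655.30119315 140.54868822  30.87130083] [362.69990202  66.6888611   15.95029142] [671.40552471 153.84972873 928.97526147]
cup [418.51005629 -36.54022236  40.0263733 ] [362.69990202 -49.10291613  15.0356266 ] [436.99923331  66.6888611  928.97526147]
scene handle 109 [524.39980114   1.96383202 152.58338896] (array([224.1, 200.4]), array([ 63.3, 785.1]), 56.83)
blue top 47 (array([247.5, 213.8]), array([ 65.3, 807. ]), 51.12) 97.8882364166576
24 35 1418 (array([5.522e+02, 3.000e-01]), array([236.6, 238.3]), 53.43) 27.069133704166916
19 26 866 (array([553.5,  -1.3]), array([235.4, 241.1]), 53.9) 22.62560165089269
10 20 1516 (array([544.2,   5.4]), array([236.3, 217.7]), 54.03) 13.580104376022518
bar (array([524.1,   7.7]), array([236.2, 214. ]), 44.92) 26.594859287516215 149.97835442993863
jar [671.67034647  -1.77966763  49.40803387] [-87.12964608 -27.58903816  15.22648261] [700.906019   441.66814362 637.57886035]
wt [653.42881324 143.37083443  29.55900018] [-87.12964608 128.53520614  15.07517197] [668.99887648 441.66814362 637.57886035]
cup [412.9593228  -29.76335899  29.6931399 ] [-87.12964608 -51.69413736  15.12463087] [433.65054965 441.66814362 637.57886035]
```

View pics/crop.png

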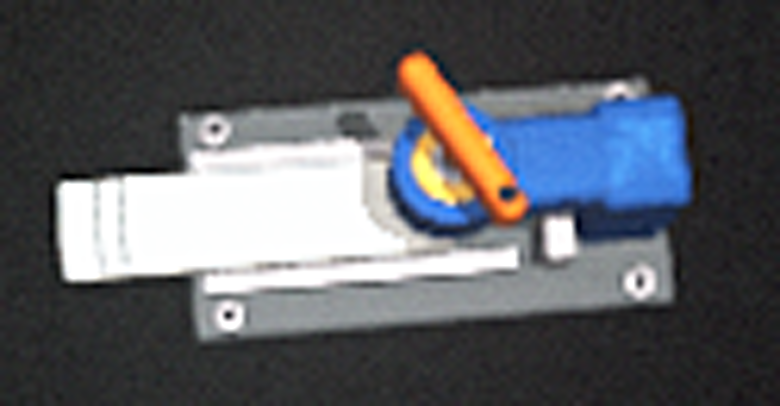

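The crop shows base-plate corners at about (180,115), (645,80), (675,298) and (198,340). The bar's near end is at x≈60, and the handle runs from (413,65) to (512,208).

```bash
python3 - <<'E'
from h import *
c=dict(np.load("top.npz")); 
g=lambda L,z: pts(c,np.array(L)/6.24+[210-.5,160-.5],z)
B=g([(180,115),(645,80),(675,298),(198,340)],15); print(B.round(1))
m=B.mean(0)[:2]; ax=(B[1]+B[2]-B[0]-B[3])[:2]; print(np.linalg.norm(ax)/2,np.linalg.norm((B[0]+B[1]-B[2]-B[3])[:2])/2)
ax/=np.linalg.norm(ax); o=m+5*ax; print("yaw",np.degrees(np.arctan2(*ax[::-1])),"origin",o)
R=np.array([ax,[-ax[1],ax[0]]])
H=g([(413,65),(512,208)],149); print("handle",H,H.mean(0), "ang",np.degrees(np.arctan2(*(H[0]-H[1])[:2][::-1])),np.linalg.norm(H[0]-H[1]))
N=g([(58,183),(67,281)],29); print("bar end",N,((N.mean(0)[:2]-o)@R.T))
for n in("top","scene"):
    c=dict(np.load(n+".npz")); hsv=cv2.cvtColor(c["frame"],cv2.COLOR_RGB2HSV)
    H,S,V=[hsv[...,i].astype(int) for i in range(3)]
    o_=(H>3)&(H<15)&(S>180)&(V>130); P=pts(c,px(o_))
    k=(np.linalg.norm(P[:,:2]-o,axis=1)<60)&(P[:,2]>100)
    Q=pts(c,px(o_)[k],149); print(n,rect(Q),(Q.max(0)+Q.min(0))/2)
E
```

```text
[[ 585.1  101.7   15. ]
 [ 596.7  -94.2   15. ]
 [ 503.7 -101.8   15. ]
 [ 490.1   95.2   15. ]]
196.86192722696686 94.27576786567889
yaw -86.32359319588207 origin [544.19223196  -4.7831545 ]
handle [[569.39434407  12.70432923 149.        ]
 [516.40819958 -20.76202178 149.        ]] [542.90127183  -4.02884628 149.        ] ang 32.2767401413665 62.66999407886361
bar end [[553.93454426 151.41665422  29.        ]
 [513.18494399 147.71365294  29.        ]] [-154.71244554   -0.71358047]
top (array([541.1,  -3.5]), array([65.6, 13.8]), 31.2) [541.53147644  -3.71958181 149.        ]
scene (array([524.7,   9. ]), array([69. , 37.8]), 39.79) [525.8538255    4.89665898 149.        ]
```

>>> jog_arm:
  increments: "3.1 -2.47 0 -0.098 -1;3.1 -2.47 0 -0.098 -1;3.1 -2.47 0 -0.098 -1;3.1 -2.47 0 -0.098 -1;3.1 -2.47 0 -0.098 -1;3.1 -2.47 0 -0.098 -1;3.1 -2.47 0 -0.098 -1;3.1 -2.47 0 -0.098 -1;3.1 -2.47 0 -0.098 -1;3.1 -2.47 0 -0.098 -1;3.1 -2.47 0 -0.098 -1;3.1 -2.47 0 -0.098 -1;0 0 0 0 -1;0 0 0 0 -1;0 0 0 0 -1"

```text
time_s: 1.6
tcp_pos: [534.0, 176.7, 255.9]
tool_rot: [[-0.064, 0.998, -0.001], [0.998, 0.064, -0.0], [-0.0, -0.001, -1.0]]
contact_force: [0.1, 0.8, -0.6]
finger_gap: 0.1
grasp_force: 0.0
```

```bash
python3 - <<'E'
from bench import robot
from h import *
s=robot.read_state();print(s["joint_pos"],s["tcp_pos"],s["tool_rot"].round(3),s["contact_force"],s["torque"])
c=robot.read_camera("wrist"); np.savez("w1.npz",**c); cv2.imwrite("pics/w1.png",c["frame"][...,::-1])
E
```

```text
[1.82950809e+01 2.10348149e+01 1.02523648e+01 7.92991596e+01
 1.95021083e-02 1.04627397e+02] [534.04462043 176.66734988 255.86359851] [[-0.064  0.998 -0.001]
 [ 0.998  0.064 -0.   ]
 [-0.    -0.001 -1.   ]] [ 0.09143283  0.8302233  -0.56324184] [-0.02213385  0.03832496 -0.03746253]
```

View pics/w1.png

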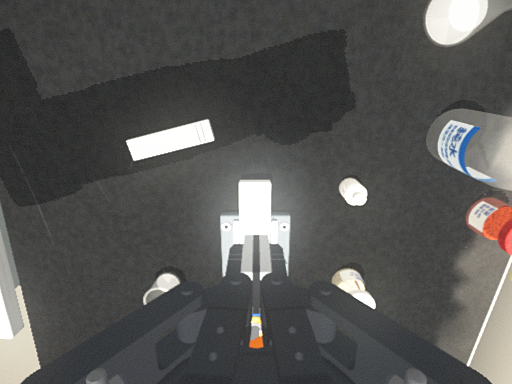

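The wrist view shows the bar's near end as an edge from (240,181) to (271,181), the weight at (352,192), the jar at (352,285), the cup at (160,290), and the base-plate corners near (222,215) and (290,215).

```bash
python3 - <<'E'
from h import *
c=dict(np.load("w1.npz"))
print(pts(c,[(239.5,181),(271.5,181),(239,218),(271,218)],29),pts(c,[(220.5,215),(290,215)],15))
E
```

```text
[[514.86217916 149.70836996  29.        ]
 [554.16599645 152.26223175  29.        ]
 [516.51292298  99.69930563  29.        ]
 [557.61496225 102.38247192  29.        ]] [[491.17226642  95.90066147  15.        ]
 [583.74287154 101.94127895  15.        ]]
```

>>> jog_arm:
  increments: "0 0 -4 0 -1;0 0 -4 0 -1;0 0 -4 0 -1;0 0 -4 0 -1;0 0 -3 0 -1;0 0 -1.5 0 -1;0 0 -0.7 0 -1;0 0 0 0 -1;0.02 -0.3 0 0 -1;0.02 -0.3 0 0 -1;0.02 -0.3 0 0 -1;0.01 -0.2 0 0 -1;0 0 0 0 -1"

```text
time_s: 2.95
tcp_pos: [535.8, 164.9, 44.7]
tool_rot: [[-0.062, 0.998, 0.001], [0.998, 0.062, 0.0], [0.0, 0.001, -1.0]]
contact_force: [0.9, 0.7, 0.9]
finger_gap: 0.1
grasp_force: 0.0
```

>>> jog_arm:
  increments: "0.01 -0.2 0 0 -1;0.02 -0.2 0 0 -1;0.01 -0.2 0 0 -1;0.01 -0.2 0 0 -1"

```text
time_s: 3.35
tcp_pos: [536.1, 157.5, 44.3]
tool_rot: [[-0.063, 0.998, -0.0], [0.998, 0.063, 0.001], [0.001, 0.0, -1.0]]
contact_force: [-0.1, 1.7, -0.4]
finger_gap: -0.1
grasp_force: 0.7
```

>>> jog_arm:
  increments: "0.01 -0.2 0 0 -1;0.01 -0.2 0 0 -1;0.01 -0.2 0 0 -1;0.01 -0.2 0 0 -1;0.01 -0.2 0 0 -1;0.01 -0.2 0 0 -1;0.01 -0.2 0 0 -1;0.01 -0.2 0 0 -1;0.01 -0.2 0 0 -1"

```text
time_s: 4.25
tcp_pos: [537.0, 139.2, 44.3]
tool_rot: [[-0.063, 0.998, -0.0], [0.998, 0.063, 0.0], [0.0, -0.0, -1.0]]
contact_force: [-0.2, 0.6, 0.2]
finger_gap: 0.1
grasp_force: 0.7
```

>>> jog_arm:
  increments: "0 -0.1 0 0 -1;0.01 -0.1 0 0 -1;0 -0.1 0 0 -1;0.01 -0.1 0 0 -1"

```text
time_s: 4.65
tcp_pos: [537.1, 135.3, 44.3]
tool_rot: [[-0.063, 0.998, -0.0], [0.998, 0.063, -0.0], [-0.0, -0.0, -1.0]]
contact_force: [0.0, 0.6, 0.3]
finger_gap: -0.1
grasp_force: 0.7
```

```bash
python3 - <<'E'
from bench import robot
from h import *
s=robot.read_state();print(s["tcp_pos"],s["contact_force"],s["torque"])
c=robot.read_camera("top"); np.savez("t2.npz",**c); 
a=c["frame"][160:225,210:335,::-1];cv2.imwrite("pics/t2.png",cv2.resize(a,(780,406),interpolation=2))
E
```

```text
[537.14734637 135.2764563   44.28955156] [0.04635193 0.64001542 0.33063746] [0.29235194 0.03999631 0.0545174 ]
```

View pics/t2.png

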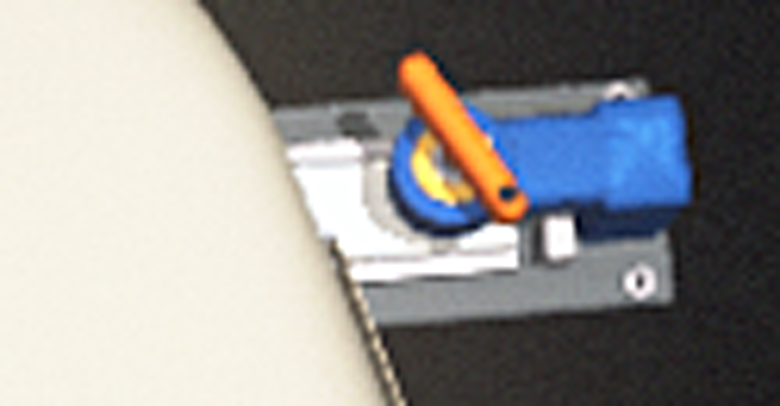

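The arm now hides the bar's near end. The bar's far end has moved to about x=520 in the crop, just short of the stop block at (545,240). I'll creep the rest.

>>> jog_arm:
  increments: "0 -0.07 0 0 -1;0.01 -0.07 0 0 -1;0 -0.07 0 0 -1;0 -0.07 0 0 -1;0.01 -0.07 0 0 -1;0 -0.07 0 0 -1"

```text
time_s: 5.3
tcp_pos: [537.4, 131.1, 44.3]
tool_rot: [[-0.063, 0.998, 0.0], [0.998, 0.063, -0.0], [-0.0, 0.0, -1.0]]
contact_force: [-0.8, 1.3, -0.6]
finger_gap: 0.2
grasp_force: 0.7
```

>>> jog_arm:
  increments: "0 -0.05 0 0 -1;0 -0.05 0 0 -1;0.01 -0.05 0 0 -1;0 -0.05 0 0 -1"

```text
time_s: 5.7
tcp_pos: [537.5, 129.1, 44.3]
tool_rot: [[-0.063, 0.998, -0.0], [0.998, 0.063, -0.0], [-0.0, -0.0, -1.0]]
contact_force: [-0.3, 1.9, 0.9]
finger_gap: 0.1
grasp_force: 0.7
```

>>> jog_arm:
  increments: "0 -0.05 0 0 -1;0 -0.05 0 0 -1;0.01 -0.05 0 0 -1;0 -0.05 0 0 -1"

```text
time_s: 6.1
tcp_pos: [537.6, 127.1, 44.3]
tool_rot: [[-0.063, 0.998, 0.0], [0.998, 0.063, 0.0], [0.0, 0.0, -1.0]]
contact_force: [-0.3, 1.2, 0.1]
finger_gap: -0.0
grasp_force: 0.7
```

>>> jog_arm:
  increments: "0 -0.05 0 0 -1;0 -0.05 0 0 -1"

```text
time_s: 6.3
tcp_pos: [537.6, 126.1, 44.3]
tool_rot: [[-0.063, 0.998, -0.0], [0.998, 0.063, -0.0], [-0.0, -0.0, -1.0]]
contact_force: [-0.5, 2.0, 0.1]
finger_gap: -0.2
grasp_force: 0.7
```

>>> jog_arm:
  increments: "0 -0.05 0 0 -1;0.01 -0.05 0 0 -1"

```text
time_s: 6.5
tcp_pos: [537.7, 125.1, 44.3]
tool_rot: [[-0.063, 0.998, -0.0], [0.998, 0.063, -0.0], [-0.0, -0.0, -1.0]]
contact_force: [-0.8, 2.0, -0.4]
finger_gap: 0.1
grasp_force: 0.7
```

>>> jog_arm:
  increments: "0 -0.05 0 0 -1;0 -0.05 0 0 -1"

```text
time_s: 6.7
tcp_pos: [537.7, 124.8, 44.3]
tool_rot: [[-0.063, 0.998, -0.0], [0.998, 0.063, 0.002], [0.002, 0.0, -1.0]]
contact_force: [-1.3, 4.5, -0.7]
finger_gap: 0.3
grasp_force: 2.5
```

>>> jog_arm:
  increments: "0 -0.04 0 0 -1;0 0 0 0 -1"

```text
time_s: 6.9
tcp_pos: [537.6, 124.8, 44.3]
tool_rot: [[-0.064, 0.998, -0.0], [0.998, 0.064, 0.002], [0.002, -0.0, -1.0]]
contact_force: [-0.3, 6.1, -0.0]
finger_gap: -0.1
grasp_force: 2.7
```

>>> jog_arm:
  increments: "0 0.3 0 0 -1;0 0.9 0 0 -1;0 0 4 0 -1;0 0 4 0 -1;0 0 4 0 -1;0 0 4 0 -1;0 0 4 0 -1"

```text
time_s: 7.6
tcp_pos: [537.4, 135.6, 246.0]
tool_rot: [[-0.063, 0.998, 0.0], [0.998, 0.063, -0.001], [-0.001, 0.0, -1.0]]
contact_force: [0.7, 0.6, -1.2]
finger_gap: -0.2
grasp_force: 0.0
```

>>> jog_arm:
  increments: "0.04 -1 0 0.147 1;0.04 -1 0 0.147 1;0.04 -1 0 0.147 1;0.04 -1 0 0.147 1;0.04 -1 0 0.147 1;0.04 -1 0 0.147 1;0.04 -1 0 0.147 1;0.04 -1 0 0.147 1;0.04 -1 0 0.147 1;0.04 -1 0 0.147 1;0.04 -1 0 0.147 1;0.04 -1 0 0.147 1;0.04 -1 0 0.147 1;0.04 -1 0 0.147 1;0 0 0 0 1;0 0 0 0 1"

```text
time_s: 9.2
tcp_pos: [543.2, -4.2, 244.3]
tool_rot: [[-0.854, -0.52, -0.0], [-0.52, 0.854, -0.0], [0.0, -0.0, -1.0]]
contact_force: [-0.1, 0.6, 0.7]
finger_gap: 85.5
grasp_force: 0.0
```

```bash
python3 - <<'E'
from bench import robot
from h import *
s=robot.read_state();print(s["joint_pos"],s["tcp_pos"],s["tool_rot"].round(3),s["contact_force"],s["torque"])
c=robot.read_camera("wrist"); np.savez("w2.npz",**c); cv2.imwrite("pics/w2.png",c["frame"][...,::-1])
hsv=cv2.cvtColor(c["frame"],cv2.COLOR_RGB2HSV);H,S,V=[hsv[...,i].astype(int) for i in range(3)]
o=(H>3)&(H<15)&(S>180)&(V>130);n,L,st,ce=cv2.connectedComponentsWithStats(o.astype(np.uint8))
for i in range(1,n):
    if st[i,4]>100:
        print(st[i],rect(pts(c,px(L==i),149)),rect(pts(c,px(L==i))))
E
```

```text
[-4.36063298e-01  1.90148594e+01  5.61645850e+00  7.66125367e+01
 -1.40819133e-02 -3.17592578e+01] [543.23571124  -4.20295628 244.26941726] [[-0.854 -0.52  -0.   ]
 [-0.52   0.854 -0.   ]
 [ 0.    -0.    -1.   ]] [-0.09304633  0.61048877  0.68022025] [-0.03890819 -0.00521079 -0.04006662]
```

View pics/w2.png

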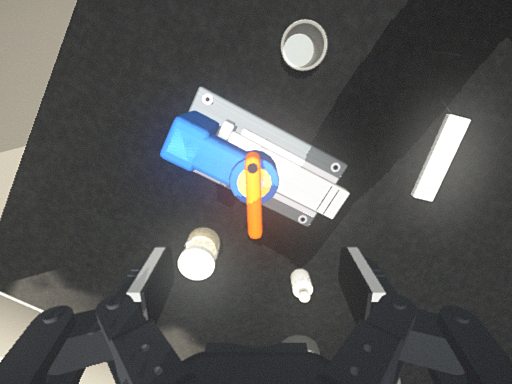

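The wrist view shows the handle vertical between the fingers, from (253,152) to (255,240). The bar is in the channel with its near end at (338,205), 15 mm or so proud of the plate. The jar, weight and cup stand undisturbed.

```bash
python3 - <<'E'
from h import *
c=dict(np.load("w2.npz")); hsv=cv2.cvtColor(c["frame"],cv2.COLOR_RGB2HSV); print(hsv[210,254],hsv[170,253],c["eye"])
a=pts(c,[(253,152.5),(255,240)],149);print(a,a.mean(0)); d=a[1]-a[0];print(np.linalg.norm(d),np.degrees(np.arctan2(d[1],d[0])))
e=pts(c,[(246.5,200),(261.5,200)],149);print(e,e.mean(0))
print("bar near end",pts(c,[(349,191),(330,217)],29),"base edge",pts(c,[(346,166),(305,226)],15))
E
```

```text
[ 19 174 255] [153  23 133] [470.44009949 -48.71112771 360.64182646]
[[510.49790923 -26.83722619 149.        ]
 [571.62444445  12.01827405 149.        ]] [541.06117684  -7.40947607 149.        ]
72.43067863004175 32.44235913504021
[[545.14527808 -11.78570113 149.        ]
 [539.09198863  -1.84626473 149.        ]] [542.11863336  -6.81598293 149.        ]
bar near end [[513.3758322  108.53698775  29.        ]
 [553.06292155 109.25788412  29.        ]] base edge [[491.23162531  92.36450304  15.        ]
 [584.022761    95.60811145  15.        ]]
```

>>> jog_arm:
  increments: "-0.1 -0.15 -3 0.01 1;0 0 -3 0 1;0 0 -2.4 0 1;0 0 -1.2 0 1;0 0 -0.6 0 1;0 0 0 0 1;0 0 0 0 0.2;0 0 0 0 -0.2;0 0 0 0 -0.5;0 0 0 0 -1;0 0 0 0 -1;0 0 0 0 -1;0 0 0 0 -1;0 0 0 0 -1;0 0 0 0 -1"

```text
time_s: 10.75
tcp_pos: [542.9, -6.6, 142.8]
tool_rot: [[-0.848, -0.531, 0.002], [-0.531, 0.848, -0.001], [-0.001, -0.002, -1.0]]
contact_force: [1.4, -5.4, 3.3]
finger_gap: 11.4
grasp_force: 60.8
```

```bash
python3 - <<'E'
from bench import robot
s=robot.read_state();print(s["tcp_pos"],s["tool_rot"].round(3),s["contact_force"],s["torque"],s["finger_gap"],s["grasp_force"])
E
```

```text
[542.92721242  -6.55714773 142.84809074] [[-0.848 -0.531  0.002]
 [-0.531  0.848 -0.001]
 [-0.001 -0.002 -1.   ]] [ 1.37358091 -5.35575237  3.34492692] [-0.96216338 -0.27860628 -0.09183151] 11.411817379328292 60.83169221878052
```

>>> jog_arm:
  increments: "0.04 -0.07 0 0 -1;0 0 0 -0.05 -1;0 0 0 -0.05 -1;0 0 0 -0.05 -1;0 0 0 -0.05 -1;0 0 0 -0.05 -1;0 0 0 -0.05 -1"

```text
time_s: 11.45
tcp_pos: [542.8, -6.2, 142.8]
tool_rot: [[-0.967, -0.256, 0.001], [-0.256, 0.967, 0.0], [-0.001, 0.0, -1.0]]
contact_force: [0.4, -2.1, 4.8]
finger_gap: 11.2
grasp_force: 61.4
```

```bash
cat > st.py <<'E'
from bench import robot
import numpy as np
s=robot.read_state();R=s["tool_rot"]
yaw=np.degrees(np.arctan2(R[1,1],R[0,1]))
print("yaw",yaw.round(2),"turned rad",np.radians(121.9-yaw).round(4),s["tcp_pos"].round(2),"F",s["contact_force"].round(2),"T",s["torque"].round(4),s["finger_gap"].round(1),"tool F",(R.T@s["contact_force"]).round(1))
E
python3 st.py
```

```text
Traceback (most recent call last):
  File "st.py", line 5, in <module>
    print("yaw",yaw.round(2),"turned rad",np.radians(121.9-yaw).round(4),s["tcp_pos"].round(2),"F",s["contact_force"].round(2),"T",s["torque"].round(4),s["finger_gap"].round(1),"tool F",(R.T@s["contact_force"]).round(1))
                                                                                                                                                        ^^^^^^^^^^^^^^^^^^^^^
AttributeError: 'float' object has no attribute 'round'
```

```bash
sed -i 's/s\["finger_gap"\].round(1)/round(s["finger_gap"],1)/' st.py; python3 st.py
```

```text
yaw 104.84 turned rad 0.2977 [542.78  -6.22 142.83] F [ 0.44 -2.07  4.78] T [-0.4865  0.0241  0.1883] 11.2 tool F [ 0.1 -2.1 -4.8]
```

>>> jog_arm:
  increments: "0 -0.03 0 -0.06 -1;0 0 0 -0.06 -1;0 0 0 -0.06 -1;0 0 0 -0.06 -1;0 0 0 -0.06 -1"

```text
time_s: 11.95
tcp_pos: [542.8, -5.9, 142.9]
tool_rot: [[-0.999, 0.041, 0.001], [0.041, 0.999, 0.002], [-0.0, 0.002, -1.0]]
contact_force: [-1.1, -0.9, 5.4]
finger_gap: 10.9
grasp_force: 61.3
```

```bash
python3 st.py
```

```text
yaw 87.66 turned rad 0.5976 [542.76  -5.87 142.85] F [-1.06 -0.89  5.37] T [-0.1514  0.0611  0.1155] 10.9 tool F [ 1.  -0.9 -5.4]
```

>>> jog_arm:
  increments: "0 0 0 -0.03 -1;0 0 0 -0.03 -1;0 0 0 -0.03 -1"

```text
time_s: 12.25
tcp_pos: [542.8, -5.7, 142.8]
tool_rot: [[-0.992, 0.129, 0.001], [0.129, 0.992, 0.002], [-0.0, 0.002, -1.0]]
contact_force: [0.2, -0.1, 5.6]
finger_gap: 11.4
grasp_force: 61.4
```

```bash
python3 st.py
```

```text
yaw 82.58 turned rad 0.6863 [542.79  -5.73 142.84] F [ 0.23 -0.1   5.61] T [-0.1666 -0.0155  0.1548] 11.4 tool F [-0.2 -0.1 -5.6]
```

```bash
cat > st.py <<'E'
from bench import robot
import numpy as np
def rd():
    s=robot.read_state();R=s["tool_rot"]; return s,np.radians(121.9)-np.arctan2(R[1,1],R[0,1])
s,a=rd(); T=[s["torque"][2]]
for _ in range(2): robot.read_camera("top"); T.append(rd()[0]["torque"][2])
R=s["tool_rot"]
print("rad %.4f"%a,"F",s["contact_force"].round(1),"xyz",s["tcp_pos"].round(1),"T",np.round(T,3))
open("log.txt","a").write(f"{a} {' '.join(map(str,T))}\n")
E
python3 st.py
```

```text
rad 0.6863 F [ 0.2 -0.1  5.6] xyz [542.8  -5.7 142.8] T [ 0.155  0.068 -0.013]
```

>>> jog_arm:
  increments: "0 0 0 -0.03 -1;0 0 0 -0.03 -1"

```text
time_s: 12.55
tcp_pos: [542.8, -5.7, 142.8]
tool_rot: [[-0.982, 0.188, 0.001], [0.188, 0.982, 0.002], [-0.0, 0.002, -1.0]]
contact_force: [0.3, 0.6, 5.9]
finger_gap: 11.0
grasp_force: 61.4
```

```bash
python3 st.py
```

```text
rad 0.7463 F [0.3 0.6 5.9] xyz [542.8  -5.7 142.8] T [ 0.181  0.044 -0.017]
```

>>> jog_arm:
  increments: "0 0 0 -0.03 -1;0 0 0 -0.03 -1"

```text
time_s: 12.85
tcp_pos: [542.8, -5.6, 142.9]
tool_rot: [[-0.969, 0.247, 0.001], [0.247, 0.969, 0.002], [-0.0, 0.002, -1.0]]
contact_force: [0.1, 1.0, 5.5]
finger_gap: 11.1
grasp_force: 61.4
```

```bash
python3 st.py
```

```text
rad 0.8062 F [0.1 1.  5.5] xyz [542.8  -5.6 142.9] T [0.18  0.052 0.001]
```

>>> jog_arm:
  increments: "0 0 0 -0.03 -1;0 0 0 -0.03 -1"

```text
time_s: 13.15
tcp_pos: [542.8, -5.5, 142.9]
tool_rot: [[-0.952, 0.305, 0.001], [0.305, 0.952, 0.002], [0.0, 0.002, -1.0]]
contact_force: [0.3, 0.4, 5.5]
finger_gap: 10.9
grasp_force: 61.4
```

```bash
python3 st.py
```

```text
rad 0.8664 F [0.3 0.4 5.5] xyz [542.8  -5.5 142.9] T [ 0.109  0.06  -0.065]
```

>>> jog_arm:
  increments: "0 0 0 -0.03 -1;0 0 0 -0.03 -1"

```text
time_s: 13.45
tcp_pos: [542.8, -5.5, 142.9]
tool_rot: [[-0.932, 0.361, 0.001], [0.361, 0.932, 0.003], [0.0, 0.003, -1.0]]
contact_force: [-0.6, 0.6, 5.8]
finger_gap: 10.9
grasp_force: 61.4
```

```bash
python3 st.py
```

```text
rad 0.9263 F [-0.6  0.6  5.8] xyz [542.8  -5.5 142.9] T [ 0.147  0.003 -0.031]
```

```bash
cat > st.py <<'E'
from bench import robot
import numpy as np
s=robot.read_state();R=s["tool_rot"]; a=np.radians(121.9)-np.arctan2(R[1,1],R[0,1]); T=s["torque"][2]
print("%.4f"%a,"T %.3f"%T)
open("log2.txt","a").write(f"{a} {T}\n")
E
```

>>> jog_arm:
  increments: "0 0 0 -0.03 -1;0 0 0 -0.03 -1"

```text
time_s: 13.75
tcp_pos: [542.9, -5.4, 142.8]
tool_rot: [[-0.909, 0.417, 0.001], [0.417, 0.909, 0.003], [0.0, 0.003, -1.0]]
contact_force: [0.0, 0.9, 5.1]
finger_gap: 11.0
grasp_force: 61.4
```

```bash
python3 st.py
```

```text
0.9864 T 0.175
```

>>> jog_arm:
  increments: "0 0 0 -0.03 -1"

```text
time_s: 13.85
tcp_pos: [542.9, -5.3, 142.8]
tool_rot: [[-0.896, 0.444, 0.001], [0.444, 0.896, 0.003], [0.001, 0.003, -1.0]]
contact_force: [-0.1, 1.6, 4.8]
finger_gap: 11.5
grasp_force: 61.4
```

```bash
python3 st.py
```

```text
1.0163 T 0.180
```

>>> jog_arm:
  increments: "0 0 0 -0.03 -1"

```text
time_s: 13.95
tcp_pos: [542.9, -5.3, 142.9]
tool_rot: [[-0.883, 0.47, 0.001], [0.47, 0.883, 0.003], [0.001, 0.003, -1.0]]
contact_force: [-0.4, 1.8, 6.1]
finger_gap: 11.2
grasp_force: 61.4
```

```bash
python3 st.py
```

```text
1.0463 T 0.130
```

>>> jog_arm:
  increments: "0 0 0 -0.03 -1"

```text
time_s: 14.05
tcp_pos: [542.9, -5.3, 142.8]
tool_rot: [[-0.868, 0.497, 0.001], [0.497, 0.868, 0.003], [0.001, 0.003, -1.0]]
contact_force: [0.5, 2.2, 4.3]
finger_gap: 11.1
grasp_force: 61.4
```

```bash
python3 st.py
```

```text
1.0763 T 0.166
```

>>> jog_arm:
  increments: "0 0 0 -0.03 -1"

```text
time_s: 14.15
tcp_pos: [542.9, -5.2, 142.9]
tool_rot: [[-0.853, 0.522, 0.001], [0.522, 0.853, 0.003], [0.001, 0.003, -1.0]]
contact_force: [1.5, 1.2, 4.3]
finger_gap: 11.2
grasp_force: 61.4
```

```bash
python3 st.py
```

```text
1.1062 T 0.128
```

>>> jog_arm:
  increments: "0 0 0 -0.03 -1"

```text
time_s: 14.25
tcp_pos: [543.0, -5.2, 142.8]
tool_rot: [[-0.837, 0.548, 0.001], [0.548, 0.837, 0.003], [0.001, 0.003, -1.0]]
contact_force: [0.4, 2.3, 5.5]
finger_gap: 11.2
grasp_force: 61.4
```

```bash
python3 st.py
```

```text
1.1364 T 0.168
```

>>> jog_arm:
  increments: "0 0 0 -0.03 -1"

```text
time_s: 14.35
tcp_pos: [543.0, -5.2, 142.9]
tool_rot: [[-0.82, 0.573, 0.001], [0.573, 0.82, 0.003], [0.001, 0.003, -1.0]]
contact_force: [0.2, 2.1, 6.3]
finger_gap: 10.8
grasp_force: 61.4
```

```bash
python3 st.py
```

```text
1.1663 T 0.129
```

>>> jog_arm:
  increments: "0 0 0 -0.03 -1"

```text
time_s: 14.45
tcp_pos: [543.0, -5.1, 142.9]
tool_rot: [[-0.802, 0.597, 0.001], [0.597, 0.802, 0.003], [0.001, 0.003, -1.0]]
contact_force: [0.8, 2.8, 5.0]
finger_gap: 11.4
grasp_force: 61.4
```

```bash
python3 st.py
```

```text
1.1963 T 0.117
```

>>> jog_arm:
  increments: "0 0 0 -0.03 -1"

```text
time_s: 14.55
tcp_pos: [543.0, -5.1, 142.8]
tool_rot: [[-0.784, 0.621, 0.001], [0.621, 0.784, 0.003], [0.001, 0.003, -1.0]]
contact_force: [1.2, 2.2, 6.5]
finger_gap: 11.2
grasp_force: 61.4
```

```bash
python3 st.py
```

```text
1.2264 T 0.113
```

>>> jog_arm:
  increments: "0 0 0 -0.03 -1"

```text
time_s: 14.65
tcp_pos: [543.1, -5.1, 142.8]
tool_rot: [[-0.765, 0.644, 0.001], [0.644, 0.765, 0.003], [0.001, 0.003, -1.0]]
contact_force: [1.6, 2.9, 5.4]
finger_gap: 11.0
grasp_force: 61.4
```

```bash
python3 st.py
```

```text
1.2564 T 0.177
```

>>> jog_arm:
  increments: "0 0 0 -0.03 -1"

```text
time_s: 14.75
tcp_pos: [543.1, -5.1, 142.8]
tool_rot: [[-0.745, 0.667, 0.001], [0.667, 0.745, 0.003], [0.001, 0.003, -1.0]]
contact_force: [0.1, 3.6, 4.9]
finger_gap: 10.7
grasp_force: 61.4
```

```bash
python3 st.py
```

```text
1.2864 T 0.106
```

>>> jog_arm:
  increments: "0 0 0 -0.03 -1"

```text
time_s: 14.85
tcp_pos: [543.1, -5.0, 142.8]
tool_rot: [[-0.725, 0.689, 0.001], [0.689, 0.725, 0.003], [0.001, 0.003, -1.0]]
contact_force: [-0.0, 3.1, 5.8]
finger_gap: 11.6
grasp_force: 61.4
```

```bash
python3 st.py
```

```text
1.3164 T 0.118
```

>>> jog_arm:
  increments: "0 0 0 -0.03 -1"

```text
time_s: 14.95
tcp_pos: [543.1, -5.0, 142.8]
tool_rot: [[-0.704, 0.71, 0.001], [0.71, 0.704, 0.003], [0.002, 0.003, -1.0]]
contact_force: [0.8, 4.0, 5.8]
finger_gap: 11.4
grasp_force: 61.4
```

```bash
python3 st.py
```

```text
1.3464 T 0.152
```

>>> jog_arm:
  increments: "0 0 0 -0.03 -1"

```text
time_s: 15.05
tcp_pos: [543.2, -5.0, 142.8]
tool_rot: [[-0.682, 0.731, 0.001], [0.731, 0.682, 0.004], [0.002, 0.003, -1.0]]
contact_force: [0.6, 3.8, 5.2]
finger_gap: 11.0
grasp_force: 61.4
```

```bash
python3 st.py
```

```text
1.3764 T 0.148
```

>>> jog_arm:
  increments: "0 0 0 -0.03 -1"

```text
time_s: 15.15
tcp_pos: [543.2, -5.0, 142.8]
tool_rot: [[-0.66, 0.751, 0.001], [0.751, 0.66, 0.004], [0.002, 0.003, -1.0]]
contact_force: [1.1, 4.0, 4.2]
finger_gap: 11.2
grasp_force: 61.4
```

```bash
python3 st.py
```

```text
1.4065 T 0.174
```

>>> jog_arm:
  increments: "0 0 0 -0.03 -1"

```text
time_s: 15.25
tcp_pos: [543.2, -4.9, 142.8]
tool_rot: [[-0.637, 0.771, 0.001], [0.771, 0.637, 0.004], [0.002, 0.003, -1.0]]
contact_force: [1.8, 4.9, 4.8]
finger_gap: 11.1
grasp_force: 61.4
```

```bash
python3 st.py
```

```text
1.4365 T 0.119
```

>>> jog_arm:
  increments: "0 0 0 -0.03 -1"

```text
time_s: 15.35
tcp_pos: [543.2, -4.9, 142.8]
tool_rot: [[-0.614, 0.789, 0.002], [0.789, 0.614, 0.004], [0.002, 0.003, -1.0]]
contact_force: [1.8, 4.9, 5.2]
finger_gap: 11.4
grasp_force: 61.4
```

```bash
python3 st.py
```

```text
1.4665 T 0.200
```

>>> jog_arm:
  increments: "0 0 0 -0.03 -1"

```text
time_s: 15.45
tcp_pos: [543.3, -4.9, 142.9]
tool_rot: [[-0.59, 0.807, 0.002], [0.807, 0.59, 0.004], [0.002, 0.004, -1.0]]
contact_force: [2.4, 5.5, 4.5]
finger_gap: 10.8
grasp_force: 61.4
```

```bash
python3 st.py
```

```text
1.4965 T 0.205
```

>>> jog_arm:
  increments: "0.01 0.02 0 -0.03 -1"

```text
time_s: 15.55
tcp_pos: [543.3, -4.9, 142.8]
tool_rot: [[-0.565, 0.825, 0.001], [0.825, 0.565, 0.003], [0.002, 0.003, -1.0]]
contact_force: [1.4, 4.8, 5.8]
finger_gap: 11.2
grasp_force: 61.4
```

```bash
python3 st.py
```

```text
1.5267 T 0.157
```

>>> jog_arm:
  increments: "0.01 0.02 0 -0.03 -1"

```text
time_s: 15.65
tcp_pos: [543.4, -4.9, 142.8]
tool_rot: [[-0.54, 0.841, 0.001], [0.841, 0.54, 0.003], [0.002, 0.003, -1.0]]
contact_force: [1.7, 2.5, 5.5]
finger_gap: 11.0
grasp_force: 61.4
```

```bash
python3 st.py
```

```text
1.5568 T 0.152
```

>>> jog_arm:
  increments: "0.01 0.02 0 -0.03 -1"

```text
time_s: 15.75
tcp_pos: [543.4, -4.8, 142.8]
tool_rot: [[-0.515, 0.857, 0.001], [0.857, 0.515, 0.003], [0.002, 0.002, -1.0]]
contact_force: [0.1, 3.1, 5.1]
finger_gap: 10.7
grasp_force: 61.4
```

```bash
python3 st.py
```

```text
1.5869 T 0.130
```

>>> jog_arm:
  increments: "0.01 0.02 0 -0.03 -1"

```text
time_s: 15.85
tcp_pos: [543.5, -4.8, 142.9]
tool_rot: [[-0.489, 0.872, 0.001], [0.872, 0.489, 0.002], [0.001, 0.002, -1.0]]
contact_force: [-0.3, 1.6, 6.4]
finger_gap: 11.0
grasp_force: 61.5
```

```bash
python3 st.py
```

```text
1.6170 T 0.140
```

>>> jog_arm:
  increments: "0 0 0 -0.03 -1"

```text
time_s: 15.95
tcp_pos: [543.5, -4.8, 142.8]
tool_rot: [[-0.462, 0.887, 0.001], [0.887, 0.462, 0.002], [0.002, 0.002, -1.0]]
contact_force: [0.8, 2.6, 6.2]
finger_gap: 11.2
grasp_force: 61.5
```

```bash
python3 st.py; cat > fit.py <<'E'
import numpy as np
d=np.loadtxt("log2.txt"); d=np.vstack([d,[[.2977,.1883],[.5976,.1155],[.6863,.1548],[.7463,.181],[.8062,.18],[.8664,.109],[.9263,.147]]])
x,y=d.T
def res(c,b=None):
    h=.15*np.clip(x-c,0,None); b=np.mean(y-h) if b is None else b; return ((y-b-h)**2).sum(),b
C=np.arange(.8,2.3,.02)
for fb in(None,.15):
    r=np.array([res(c,fb)[0] for c in C]); i=r.argmin(); s2=r[i]/(len(x)-2); w=np.exp(-(r-r[i])/2/s2); w/=w.sum(); m=(w*C).sum()
    print("best",C[i].round(2),"mean",m.round(3),"sd",np.sqrt((w*(C-m)**2).sum()).round(3),"base",round(res(C[i],fb)[1],3),"noise",np.sqrt(s2).round(3),"force now",round(30*max(0,x.max()-m),1))
E
python3 fit.py
```

```text
1.6471 T 0.228
best 1.4 mean 1.665 sd 0.299 base 0.147 noise 0.031 force now 0
best 1.42 mean 1.689 sd 0.289 base 0.15 noise 0.031 force now 0
```

>>> jog_arm:
  increments: "0 0 0 -0.025 -1"

```text
time_s: 16.05
tcp_pos: [543.5, -4.7, 142.8]
tool_rot: [[-0.44, 0.898, 0.001], [0.898, 0.44, 0.002], [0.002, 0.002, -1.0]]
contact_force: [1.1, 3.0, 5.5]
finger_gap: 11.3
grasp_force: 61.5
```

```bash
python3 st.py
```

```text
1.6719 T 0.232
```

>>> jog_arm:
  increments: "0 0 0 -0.025 -1"

```text
time_s: 16.15
tcp_pos: [543.5, -4.7, 142.9]
tool_rot: [[-0.418, 0.909, 0.001], [0.909, 0.418, 0.002], [0.002, 0.002, -1.0]]
contact_force: [0.6, 3.5, 5.0]
finger_gap: 10.8
grasp_force: 61.5
```

```bash
python3 st.py
```

```text
1.6968 T 0.229
```

>>> jog_arm:
  increments: "0 0 0 -0.025 -1"

```text
time_s: 16.25
tcp_pos: [543.6, -4.7, 142.9]
tool_rot: [[-0.395, 0.919, 0.001], [0.919, 0.395, 0.002], [0.002, 0.002, -1.0]]
contact_force: [0.8, 3.5, 5.6]
finger_gap: 11.5
grasp_force: 61.5
```

```bash
python3 st.py
```

```text
1.7218 T 0.225
```

>>> jog_arm:
  increments: "0 0 0 -0.025 -1"

```text
time_s: 16.35
tcp_pos: [543.6, -4.7, 142.8]
tool_rot: [[-0.372, 0.928, 0.001], [0.928, 0.372, 0.002], [0.002, 0.002, -1.0]]
contact_force: [1.4, 3.7, 5.2]
finger_gap: 11.1
grasp_force: 61.5
```

```bash
python3 st.py
```

```text
1.7468 T 0.213
```

>>> jog_arm:
  increments: "0 0 0 -0.025 -1"

```text
time_s: 16.45
tcp_pos: [543.6, -4.7, 142.8]
tool_rot: [[-0.348, 0.937, 0.001], [0.937, 0.348, 0.003], [0.002, 0.002, -1.0]]
contact_force: [0.3, 3.4, 5.6]
finger_gap: 10.9
grasp_force: 61.5
```

```bash
python3 st.py
```

```text
1.7717 T 0.197
```

>>> jog_arm:
  increments: "0 0 0 -0.025 -1"

```text
time_s: 16.55
tcp_pos: [543.7, -4.7, 142.8]
tool_rot: [[-0.325, 0.946, 0.001], [0.946, 0.325, 0.003], [0.002, 0.002, -1.0]]
contact_force: [1.7, 3.8, 5.1]
finger_gap: 10.9
grasp_force: 61.5
```

```bash
python3 st.py;python3 fit.py
```

```text
1.7967 T 0.165
best 1.36 mean 1.371 sd 0.074 base 0.147 noise 0.031 force now 12.8
best 1.38 mean 1.389 sd 0.056 base 0.15 noise 0.031 force now 12.2
```

>>> jog_arm:
  increments: "0 0 0 -0.012 -1"

```text
time_s: 16.65
tcp_pos: [543.7, -4.7, 142.9]
tool_rot: [[-0.314, 0.949, 0.002], [0.949, 0.314, 0.003], [0.002, 0.002, -1.0]]
contact_force: [2.1, 2.9, 5.3]
finger_gap: 11.0
grasp_force: 61.5
```

```bash
python3 st.py
```

```text
1.8083 T 0.185
```

>>> jog_arm:
  increments: "0 0 0 -0.012 -1"

```text
time_s: 16.75
tcp_pos: [543.7, -4.7, 142.9]
tool_rot: [[-0.303, 0.953, 0.002], [0.953, 0.303, 0.003], [0.002, 0.002, -1.0]]
contact_force: [0.5, 3.9, 5.7]
finger_gap: 11.1
grasp_force: 61.5
```

```bash
python3 st.py
```

```text
1.8201 T 0.221
```

>>> jog_arm:
  increments: "0 0 0 -0.012 -1"

```text
time_s: 16.85
tcp_pos: [543.7, -4.6, 142.8]
tool_rot: [[-0.291, 0.957, 0.002], [0.957, 0.291, 0.003], [0.002, 0.002, -1.0]]
contact_force: [2.1, 3.6, 5.0]
finger_gap: 11.5
grasp_force: 61.5
```

```bash
python3 st.py
```

```text
1.8321 T 0.168
```

>>> jog_arm:
  increments: "0 0 0 -0.012 -1"

```text
time_s: 16.95
tcp_pos: [543.7, -4.7, 142.9]
tool_rot: [[-0.28, 0.96, 0.002], [0.96, 0.28, 0.003], [0.002, 0.002, -1.0]]
contact_force: [1.3, 3.8, 5.5]
finger_gap: 11.0
grasp_force: 61.5
```

```bash
python3 st.py; python3 fit.py
```

```text
1.8442 T 0.190
best 1.4 mean 1.408 sd 0.075 base 0.147 noise 0.031 force now 13.1
best 1.42 mean 1.427 sd 0.054 base 0.15 noise 0.031 force now 12.5
```

>>> jog_arm:
  increments: "0 0 0 -0.02 -1"

```text
time_s: 17.05
tcp_pos: [543.7, -4.6, 142.8]
tool_rot: [[-0.26, 0.966, 0.002], [0.966, 0.26, 0.003], [0.002, 0.002, -1.0]]
contact_force: [1.4, 4.0, 4.9]
finger_gap: 10.9
grasp_force: 61.5
```

```bash
python3 st.py
```

```text
1.8643 T 0.223
```

>>> jog_arm:
  increments: "0 0 0 -0.02 -1"

```text
time_s: 17.15
tcp_pos: [543.8, -4.6, 142.9]
tool_rot: [[-0.241, 0.971, 0.002], [0.971, 0.241, 0.003], [0.002, 0.002, -1.0]]
contact_force: [1.4, 3.2, 4.7]
finger_gap: 11.0
grasp_force: 61.5
```

```bash
python3 st.py
```

```text
1.8845 T 0.208
```

>>> jog_arm:
  increments: "0 0 0 -0.02 -1"

```text
time_s: 17.25
tcp_pos: [543.8, -4.6, 142.8]
tool_rot: [[-0.221, 0.975, 0.002], [0.975, 0.221, 0.003], [0.002, 0.002, -1.0]]
contact_force: [1.3, 3.7, 4.5]
finger_gap: 11.4
grasp_force: 61.5
```

```bash
python3 st.py; python3 fit.py
```

```text
1.9045 T 0.213
best 1.42 mean 1.411 sd 0.069 base 0.148 noise 0.03 force now 14.8
best 1.42 mean 1.429 sd 0.047 base 0.15 noise 0.03 force now 14.3
```

>>> jog_arm:
  increments: "0 0 0 0 -1;0 0 0 0 -0.5;0 0 0 0 0;0 0 0 0 1;0 0 0 0 1;0 0 0 0 1;0 0 0 0 1;0 0 0 0 1;0 0 0.5 0 1;0 0 1.5 0 1;0 0 3 0 1;0 0 4 0 1;0 0 3 0 1;0 0 0 0 1"

```text
time_s: 18.65
tcp_pos: [545.7, -6.0, 268.1]
tool_rot: [[-0.221, 0.975, 0.011], [0.975, 0.221, -0.0], [-0.002, 0.01, -1.0]]
contact_force: [1.1, -0.1, -0.1]
finger_gap: 85.4
grasp_force: 0.0
```

```bash
python3 - <<'E'
from bench import robot
from h import *
c=robot.read_camera("wrist"); np.savez("w3.npz",**c); cv2.imwrite("pics/w3.png",c["frame"][...,::-1])
hsv=cv2.cvtColor(c["frame"],cv2.COLOR_RGB2HSV);H,S,V=[hsv[...,i].astype(int) for i in range(3)]
o=(H>3)&(H<22)&(S>150)&(V>130);n,L,st,ce=cv2.connectedComponentsWithStats(o.astype(np.uint8))
for i in range(1,n):
    if st[i,4]>100: print(st[i],rect(pts(c,px(L==i),149)))
E
```

```text
[246 146  14  44 423] (array([539.2,  13. ]), array([10.3, 37.2]), 14.75)
```

View pics/w3.png

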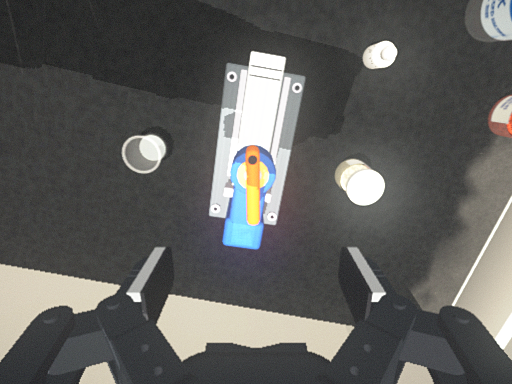

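The wrist view shows the gripper clear and the handle from (252,148) to (254,224), still in line with the tool, so it didn't slip. The bar is seated with its near end at (267,57). The jar (362,183), weight (380,55) and cup (143,153) are standing.

```bash
python3 -c "
from bench import robot
print(robot.job_done())"
```

```text
the job is handed in; nothing more can be done
None
```

The bar is against the end stop (it met it at about 6 N), the handle is snugged to an estimated 14–15 N from the turning moment, the gripper is clear, and the jar, weight and cup stand as they were; handed in at about 19 s, with no verdict returned.

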